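# Drop the telescoping work rest by one hole

## Robot

A 6-joint arm with a two-finger parallel gripper is mounted at the origin on the work surface. World frame = base frame: x ahead of the robot, y to its left, z up, the work surface at z = 0. Lengths are in m, angles in rad, forces in N, time in s.
With the tool pointing down it reaches from about 0.425 to 0.95 m from the base axis. Payload 3.5 kg.
Tool frame: the origin (TCP) lies on the centre line of the jaws, within the pads' length; the fingertips stand 17 mm ahead of it and the grasp point (between the pads) lies 2 mm behind it; z points along the fingers, y is the line along which they close (so a half turn about z gives the same grasp; the last joint's range is limited). The gripper opens to 85 mm and grips with 20 to 120 N. Pads are 22 mm wide; open, the fingers measure 114 mm over their backs; the gripper's body (76 mm by 85 mm) begins 54 mm behind the grasp point. The pads swing forward as they close: fully open they stand 13 mm farther back than shut.
Start: joints at [-1.446, 0.286, 1.577, -0, 1.279, -0.15], TCP at [0.183, -0.65, 0.248] pointing down, gripper open.
Joint ranges: [-2.77, 2.77], [-0.9, 2.22], [0.21, 2.48], [-1.53, 4.67], [0.24, 2.81], [-2.84, 2.84]. Speed limits (rad/s): [2.79, 2.79, 3.14, 3.14, 3.14, 3.14].

## Interface

Orientations are given as a unit quaternion [x, y, z, w].
In Python, from plant import ctrl gives the robot as it stands. The module is installed in compiled form; this text tells all that it offers.
- The arm moves only by the tool drive_tool, never from a script. Its argument "moves" is a list of rows, each a list of 3 entries, a list of its own where there are three numbers: the turn, a rotation vector about the tool's x, y, z in rad, then the shift along the tool's x, y, z in m, then the finger opening in m, from 0 to 0.0854. A call has 1 to 5 rows; each row shifts and turns the commanded pose from where the row before left it, along the tool's axes as they then stand; what a row does not reach is not made up. A row lasts 1/8 s, in which the tool goes at most 62.5 mm and 10.7 degrees, less where a joint would pass 70% of its speed; a pose out of reach is approached as far as the arm can. A call with a gripper value outside its range is refused whole. The fingers move at their own pace and stop on an object; "grip_force" is the grip in N (left out, the last holds). Time passes only in rows, so rows that do not move let the fingers close. It gives the time, the measured TCP pose, the force, the opening and the grip force at its end, in the units of the state.
- ctrl.get_state(): the state, without advancing time (a new reading comes with each control period).
- ctrl.read_camera(name): name is "side" or "top"; returns a dict with "image" (384x512x3 uint8, red, green, blue), "fx", "fy", "cx", "cy" (pixels), "R" (3x3) and "t" (3): a world point X has camera coordinates R X + t. Camera axes: x right, y down, z forward; pixel columns grow to the right and rows downward; lengths in m; the calibration is good to about 2 mm. A picture is of the moment at which its call begins. There is no depth.
- ctrl.sign_off(): hands the job in; it is judged then, once.
The state is a dict: "time": time; "qpos": joint angles; "dq": joint speeds; "joint_efforts": joint torques, N m; "eef_pos": TCP position; "tcp_rot": TCP orientation; "contact_force": force on the tool from outside, world axes, zero at the start; "wrist_torque": the same for the moment, N m; "opening": opening from 0.0 (shut) to 1.0 (fully open); "finger_force": force on a finger pad.
Only numpy, scipy, OpenCV 4.12 (cv2) and the standard library are available. Lean on these libraries where they do the work, as an engineer would, in place of code of your own. Each camera call takes 0.05 s, during which the arm holds its last target. There are 200 camera calls.

## Task

The telescoping work rest on the scroll-saw bench stands one hole too high: lower it to the very next hole. Squeeze its sprung red button fully in, bring the tube down a little so that the catch leaves its hole, let the button go, then push the wooden pad gently down until the catch clicks into the next hole and the button is fully out again; do not go past that hole or lean hard on the pad. Leave the things lying around it where they are, and finish clear of everything.

Things in the scene. Friction and masses are not known exactly. Their poses are not given: they have to be found in the camera images.
- stand: blue 130 x 100 x 12 mm base bolted to the bench (origin under its centre, z up) with a fixed 20 mm square steel post, over which slides a 28 mm square aluminium tube carrying collar, button and pad. The catch holes in the post are hand drilled and uneven: the next one is 27 to 48 mm below the present one, hidden by the tube, and the one after it at least 25 mm lower
- collar_center (a point): centre of the black 36 x 36 x 30 mm collar near the top of the sliding tube, 220 mm above the bench at the start. Axes as the stand's (z up): the red button is on its +y side, the -y side is a plain flat to squeeze against. Only the pad lies above it, so two fingers can come down on either side and squeeze along y
- button_face (a point): centre of the outer face of the red 18 x 18 mm sprung button, which stands 9 mm out of the collar's +y side (collar and button together 45 mm wide, 39 mm when fully in). It presses straight in along the collar's -y, 3 N at first and 6 N fully in, and moves with the tube
- rest_top (a point): centre of the flat upper face of the wooden rest pad (80 mm along the collar's x, 32 mm along y), 27 mm above the collar's centre and straight over it. The pad is fixed on the tube; push straight down here. Over 30 N is leaning hard
- tube (a joint): how far the tube has been pushed down, m: 0 at the start, stops at 0.07. A stiff sliding fit (about 9 N of friction; tube and pad 0.5 kg): it stays where it is left and takes 4 to 7 N of push. With the button let go between holes, the catch rides on the post, drops into the first hole it meets (1.5 mm either way of its centre), and then the tube stops solid
- button (a joint): how far the red button is pressed in, m: 0 fully out (catch in a hole), 0.0045 when let go with the catch riding on the post between holes, 0.006 fully in. The catch is free of its hole only above about 0.0047
- offcut_mid (a point): centre of a loose square steel offcut, 70 x 25 x 25 mm, on the bench; leave it alone
- tin_mid (a point): centre of a loose round wax tin with a green lid, 58 mm across, 24 mm high, on the bench; leave it alone
- blank_mid (a point): centre of a loose wooden blank, 80 x 60 x 12 mm, on the bench; leave it alone
Mind the look-alikes: they are no part of the job. What is meant by the stand is not pink, and is the smaller of those in its own colour.

How it is judged:
By the outcome, as a careful person would: the job done as asked, in the order asked, and still so for the second after the job is handed in, with the robot touching nothing.
It also fails if it takes over 46 s, if anything falls off the work surface, if the arm or the gripper's body presses on something with over 40 N, if the wrist force passes 120 N, or if a joint passes its speed limit or range.

## Working session

There is one attempt and no reset: what is moved stays moved. The work goes in short steps, Python scripts to look and compute and a tool call to move; the robot and the scene stay as the last step left them, time stands still between calls to the robot, and variables do not carry over. Pictures are saved under pics/ and viewed, at most 10 in all, crops included, and the job is handed in when it is done.

Besides the shell and the picture viewer there is one more tool, called after "Request:" as name([rows], argument=value, ...), one row to a line, values as JSON. drive_tool: Moves the arm, as the interface text tells. Its arguments: {"type":"object","properties":{"moves":{"type":"array","items":{"type":"array"}},"grip_force":{"type":"number"}},"required":["moves"]}

```bash
mkdir -p pics; cat > h.py <<'E'
import numpy as np, cv2
from plant import ctrl
def cam(n,save=None):
    c=ctrl.read_camera(n)
    if save: cv2.imwrite('pics/'+save,c['image'][:,:,::-1])
    return c
def ray(c,u,v):
    R=np.array(c['R']);t=np.array(c['t'])
    return -R.T@t, R.T@np.array([(u-c['cx'])/c['fx'],(v-c['cy'])/c['fy'],1])
def onz(c,u,v,z):
    o,d=ray(c,u,v); return o+d*(z-o[2])/d[2]
def proj(c,X):
    p=np.array(c['R'])@np.array(X)+np.array(c['t']); return c['fx']*p[0]/p[2]+c['cx'],c['fy']*p[1]/p[2]+c['cy']
E
python3 - <<'E'
from h import *
for n in('side','top'):
    c=cam(n,n+'0.png'); print(n,c['fx'],ray(c,256,192))
print(ctrl.get_state())
E
```

```text
side 365.61740699309297 (array([ 0.27539368, -0.37109534,  0.66223204]), array([ 0.41958862,  0.58388847, -0.69542665]))
top 355.277415348584 (array([0.43680087, 0.0483098 , 1.04458243]), array([ 0.18014317,  0.00771491, -0.98379895]))
{'time': 0.1, 'qpos': array([-1.44604117e+00,  2.87134734e-01,  1.57802906e+00, -4.99316539e-06,
        1.27858550e+00, -1.49999124e-01]), 'dq': array([ 0.00175222, -0.00145788, -0.00268569, -0.00103509, -0.0003131 ,
       -0.00060185]), 'joint_efforts': array([ 7.39470925e-04, -4.07296300e+01, -2.93699276e+01, -1.56587103e-04,
        3.39749706e-03,  3.32050845e-06]), 'eef_pos': array([ 0.18309289, -0.64911892,  0.24704784]), 'tcp_rot': array([ 9.90577917e-01,  1.36946076e-01,  1.12203529e-05, -1.07826115e-03]), 'contact_force': array([-0.88570486,  0.55611213, -0.37816941]), 'wrist_torque': array([-0.02107706,  0.04932613, -0.00289489]), 'finger_force': 0.0, 'opening': 1.002014585953059}
```

```bash
python3 -c "
import cv2,numpy as np
a=cv2.imread('pics/side0.png');b=cv2.imread('pics/top0.png')
cv2.imwrite('pics/both.png',cv2.resize(np.vstack([a,b]),None,fx=.78,fy=.78))"
```

```text
(no output)
```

View pics/side0.png

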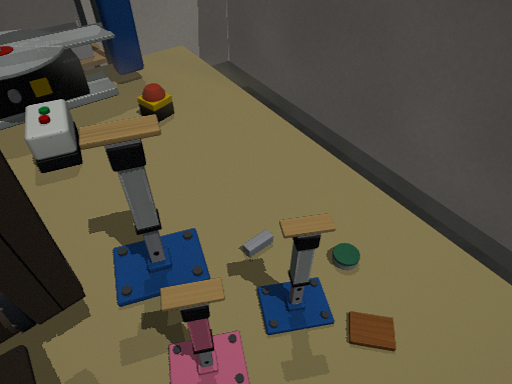

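View pics/top0.png

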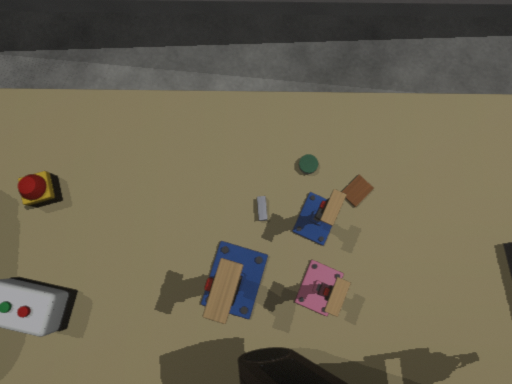

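The side view shows three candidate stands: big blue (160,265), small blue (295,305) and pink (207,360). In the top view they are at (235,280), (318,218) and (320,288). I choose the small blue one. Its button shows red at about (322,208) in the top view. I'll measure it and check it in a crop.

```bash
python3 - <<'E'
from h import *
c=cam('top'); im=c['image']; hsv=cv2.cvtColor(im,cv2.COLOR_RGB2HSV)
s=cam('side')
def blobs(m,roi):
    k=np.zeros_like(m);x0,y0,x1,y1=roi;k[y0:y1,x0:x1]=m[y0:y1,x0:x1]
    cs,_=cv2.findContours(k,cv2.RETR_EXTERNAL,cv2.CHAIN_APPROX_NONE)
    return sorted(cs,key=cv2.contourArea)[::-1]
roi=(285,180,352,250)
b=blobs(cv2.inRange(hsv,(105,120,50),(130,255,255)),roi)
r=cv2.minAreaRect(np.vstack([q for q in b if cv2.contourArea(q)>20])); P=np.array([onz(c,*p,.012) for p in cv2.boxPoints(r)])
print('base',P.mean(0),np.linalg.norm(P[1]-P[0]),np.linalg.norm(P[2]-P[1]),P.round(3).tolist())
pix=hsv[207,336];print('padhsv',pix, hsv[230,370])
m=cv2.inRange(hsv,(8,90,110),(19,255,255))
p=blobs(m,(315,180,352,235))[0]
r=cv2.minAreaRect(p);P=np.array([onz(c,*q,.247) for q in cv2.boxPoints(r)])
print('pad',P.mean(0),r[0],np.linalg.norm(P[1]-P[0]),np.linalg.norm(P[2]-P[1]),P.round(3).tolist())
red=cv2.inRange(hsv,(0,150,60),(6,255,255))|cv2.inRange(hsv,(172,150,60),(180,255,255))
for q in blobs(red,roi)[:2]:
    ctr=q.reshape(-1,2).mean(0);print('red',ctr,cv2.contourArea(q),onz(c,*ctr,.22))
for n,u,v,z in(('tin',308,162,.024),('blank',357,191,.012),('off',263,208,.025),('pink pad',337,297,.2),('bigpad',225,290,.3)): print(n,onz(c,u,v,z))
sh=cv2.cvtColor(s['image'],cv2.COLOR_RGB2HSV)
p=blobs(cv2.inRange(sh,(8,90,110),(19,255,255)),(275,208,340,240))[0];r=cv2.minAreaRect(p)
P=np.array([onz(s,*q,.247) for q in cv2.boxPoints(r)]);print('side pad',r,P.mean(0))
A=cv2.resize(im[170:260,270:390][:,:,::-1],None,fx=5,fy=5,interpolation=cv2.INTER_CUBIC)
B=cv2.resize(s['image'][200:340,240:400][:,:,::-1],(514,450))
cv2.imwrite('pics/crop1.png',cv2.resize(np.hstack([A,B]),None,fx=.7,fy=.7))
E
```

```text
base [ 0.55049174 -0.12016399  0.012     ] 0.12600765340533265 0.09752471187374638 [[0.513, -0.05, 0.012], [0.628, -0.102, 0.012], [0.587, -0.191, 0.012], [0.474, -0.138, 0.012]]
padhsv [ 18 104 147] [ 23  77 133]
pad [ 0.55203571 -0.1209945   0.247     ] (333.21533203125, 206.46717834472656) 0.07942249906569891 0.03257849325327111 [[0.523, -0.089, 0.247], [0.595, -0.123, 0.247], [0.581, -0.153, 0.247], [0.51, -0.118, 0.247]]
red [322.57142857 204.07142857] 12.0 [ 0.56101819 -0.10177671  0.22      ]
tin [ 0.71594285 -0.09640038  0.024     ]
blank [ 0.63272247 -0.24201546  0.012     ]
off [0.57666916 0.03539014 0.025     ]
pink pad [ 0.34795741 -0.13507043  0.2       ]
bigpad [0.36934753 0.11452605 0.3       ]
side pad ((307.4399719238281, 224.0800018310547), (16.122034072875977, 53.457271575927734), 81.8698959350586) [ 0.54994763 -0.12257425  0.247     ]
```

View pics/crop1.png

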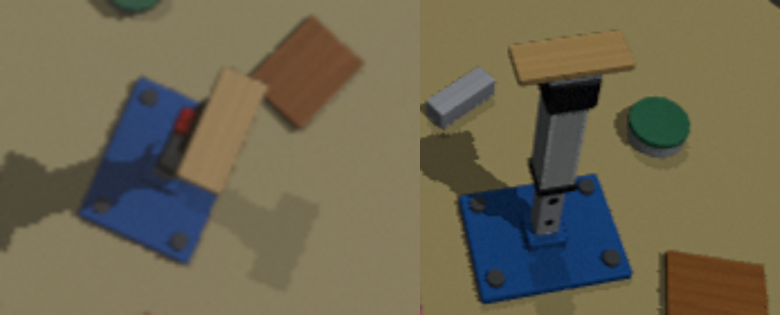

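The crop confirms a small, non-pink blue stand with an aluminium tube. The button is on the upper-left (+y) side at crop (183,122), so stand x is at about -25° and stand y points along (0.42, 0.91). The base centre and pad centre agree to 2 mm, and the sizes match. Next I rise and turn 40.5° about the tool's z.

Request:
drive_tool([
  [[0, 0, 0.141], [0, 0, -0.045], 0.085],
  [[0, 0, 0.141], [0, 0, -0.045], 0.085],
  [[0, 0, 0.141], [0, 0, 0], 0.085],
  [[0, 0, 0.141], [0, 0, 0], 0.085],
  [[0, 0, 0.141], [0, 0, 0], 0.085],
])

```text
time: 0.82
eef_pos: [0.1832, -0.6495, 0.3381]
tcp_rot: [0.976, -0.216, -0.0, -0.0]
contact_force: [0.2, 0.0, -0.5]
opening: 0.997
finger_force: 0.0
```

```bash
cat >> h.py <<'E'
from scipy.spatial.transform import Rotation as Ro
def rel(G,yaw=-25.0):
    s=ctrl.get_state();R=Ro.from_quat(s['tcp_rot']).as_matrix()
    W=Ro.from_euler('z',yaw,degrees=True).as_matrix()@np.diag([1,-1,-1])
    print('shift tool',(R.T@(np.array(G)-s['eef_pos'])).round(4),'turn',Ro.from_matrix(R.T@W).as_rotvec().round(3),'pos',s['eef_pos'].round(4),'F',s['contact_force'].round(1),'t',s['time'],'op',s['opening'],s['qpos'].round(2))
E
python3 -c "
from h import *
rel([.5525,-.1205,.34])"
```

```text
shift tool [ 0.1121 -0.6354 -0.0017] turn [-0.     0.     0.002] pos [ 0.1832 -0.6495  0.3381] F [ 0.2  0.  -0.5] t 0.825 op 0.9965216324984538 [-1.45  0.24  1.48 -0.    1.43  0.56]
```

Request:
drive_tool([
  [[0, 0, 0], [0.0095, -0.05, 0], 0.085],
  [[0, 0, 0], [0.0095, -0.055, 0], 0.085],
  [[0, 0, 0], [0.0095, -0.055, 0], 0.085],
  [[0, 0, 0], [0.0095, -0.055, 0], 0.085],
  [[0, 0, 0], [0.0095, -0.055, 0], 0.085],
])

```text
time: 1.45
eef_pos: [0.3397, -0.4223, 0.3382]
tcp_rot: [0.977, -0.214, 0.0, -0.0]
contact_force: [0.2, 0.2, 0.4]
opening: 0.995
finger_force: 0.0
```

Request:
drive_tool([
  [[0, 0, 0], [0.0095, -0.055, 0], 0.085],
  [[0, 0, 0], [0.0095, -0.055, 0], 0.085],
  [[0, 0, 0], [0.0095, -0.055, 0], 0.085],
  [[0, 0, 0], [0.0095, -0.055, 0], 0.085],
  [[0, 0, 0], [0.0095, -0.055, 0], 0.085],
])

```text
time: 2.08
eef_pos: [0.4975, -0.1922, 0.3383]
tcp_rot: [0.977, -0.214, 0.0, 0.0]
contact_force: [0.7, -0.6, -0.7]
opening: 0.995
finger_force: 0.0
```

Request:
drive_tool([
  [[0, 0, 0], [0.009, -0.045, 0], 0.085],
  [[0, 0, 0], [0.008, -0.045, 0], 0.085],
  [[0, 0, 0], [0, 0, 0], 0.085],
])

```text
time: 2.45
eef_pos: [0.5507, -0.1169, 0.3379]
tcp_rot: [0.977, -0.211, -0.0, -0.0]
contact_force: [-0.4, -0.8, 0.7]
opening: 0.998
finger_force: 0.0
```

```bash
python3 -c "
from h import *
rel([.5525,-.1205,.34])
a=cam('side')['image'];b=cam('top')['image']
cv2.imwrite('pics/m1.png',np.hstack([cv2.resize(a[110:350,200:420],(440,480)),cv2.resize(b[150:270,260:370],(440,480))])[:,:,::-1][:,:800])"
```

```text
shift tool [ 0.0032  0.0026 -0.0021] turn [-0.     0.001  0.011] pos [ 0.5507 -0.1169  0.3379] F [-0.4 -0.8  0.7] t 2.45 op 0.9981116965122931 [-0.39 -0.02  1.75  0.    1.41  1.61]
```

View pics/m1.png

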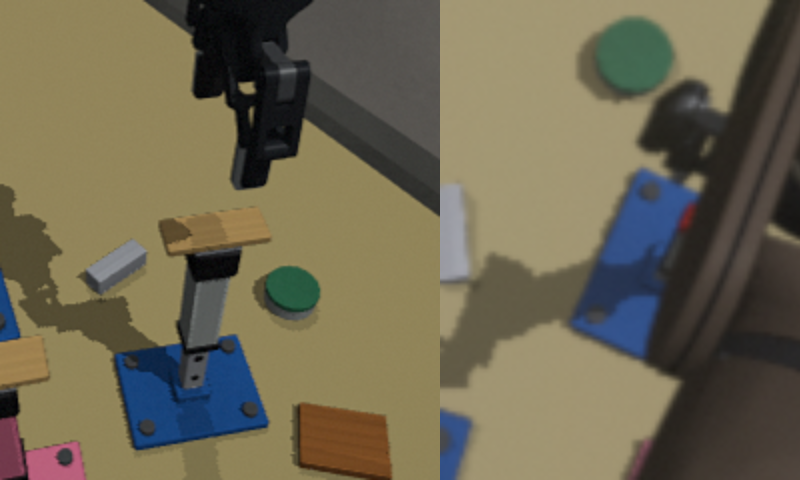

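The side view shows the gripper open above the pad, with the near finger at (250,170) and the pad at (215,230). I'll check that finger against its projected position.

```bash
python3 -c "
from h import *
c=cam('side');s=ctrl.get_state();p=s['eef_pos'];R=Ro.from_quat(s['tcp_rot']).as_matrix()
for q in([0,.0425,.004],[0,-.0425,.004],[0,0,0]):
  u,v=proj(c,p+R@np.array(q));print((u-200)*2,(v-110)*2)
u,v=proj(c,[.551,-.1215,.247]);print((u-200)*2,(v-110)*2)
rel([.552,-.1207,.338])"
```

```text
245.87989961141125 184.46423276629076
208.4749052570951 99.93356043985864
226.74911450644402 135.1308289887346
215.43606274537274 226.2679334680924
shift tool [ 0.0028 -0.0002  0.0001] turn [0.001 0.001 0.006] pos [ 0.5494 -0.1197  0.3381] F [ 0.2 -0.2 -0.4] t 2.6 op 0.9914720513660407 [-0.39 -0.02  1.75 -0.    1.41  1.61]
```

Request:
drive_tool([
  [[0, 0, 0.006], [0.0025, 0, 0.03], 0.085],
  [[0, 0, 0], [0, 0, 0.035], 0.085],
  [[0, 0, 0], [0, 0, 0.035], 0.085],
  [[0, 0, 0], [0, 0, 0.022], 0.085],
  [[0, 0, 0], [0, 0, 0], 0.06],
], grip_force=25)

```text
time: 3.22
eef_pos: [0.5502, -0.1211, 0.2141]
tcp_rot: [0.976, -0.217, -0.002, -0.0]
contact_force: [-0.8, 0.1, 0.3]
opening: 0.812
finger_force: 0.0
```

```bash
python3 -c "
from h import *
rel([.5516,-.1204,.216])
a=cam('side')['image']
cv2.imwrite('pics/m2.png',cv2.resize(a[170:320,230:390],(640,600))[:,:,::-1])"
```

```text
shift tool [ 0.0009 -0.0012 -0.0019] turn [ 0.     0.005 -0.002] pos [ 0.5502 -0.1211  0.2141] F [-0.8  0.1  0.3] t 3.225 op 0.8118311873575875 [-0.4   0.08  1.88 -0.    1.19  1.61]
```

View pics/m2.png

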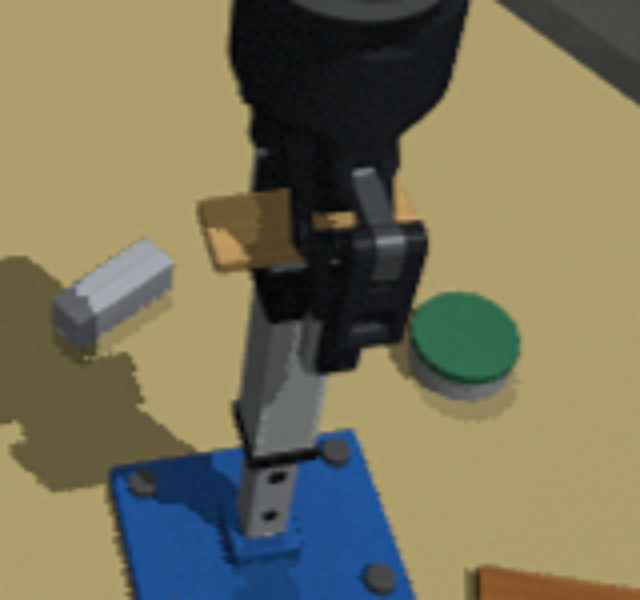

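The fingers straddle the pad and collar, and nothing is touching. Now I squeeze gently.

Request:
drive_tool([
  [[0, 0, 0], [0, -0.001, 0], 0.05],
  [[0, 0, 0], [0, 0, 0], 0.046],
  [[0, 0, 0], [0, 0, 0], 0.042],
  [[0, 0, 0], [0, 0, 0], 0.036],
  [[0, 0, 0], [0, 0, 0], 0.036],
], grip_force=25)

```text
time: 3.9
eef_pos: [0.5526, -0.1213, 0.2179]
tcp_rot: [0.976, -0.216, 0.001, 0.002]
contact_force: [-3.0, -4.9, 3.6]
opening: 0.442
finger_force: 26.3
```

Request:
drive_tool([
  [[0, 0, 0], [0, 0, 0], 0.034],
  [[0, 0, 0], [0, 0, 0], 0.034],
  [[0, 0, 0], [0, 0, 0], 0.034],
])

```text
time: 4.28
eef_pos: [0.5526, -0.1213, 0.2179]
tcp_rot: [0.976, -0.216, 0.001, 0.002]
contact_force: [-2.8, -4.0, 5.1]
opening: 0.442
finger_force: 26.2
```

Opening is about 38–39 mm at 26 N, so the button is fully in. Now down 7 mm.

Request:
drive_tool([
  [[0, 0, 0], [0, 0, 0.002], 0.034],
  [[0, 0, 0], [0, 0, 0.002], 0.034],
  [[0, 0, 0], [0, 0, 0.002], 0.034],
  [[0, 0, 0], [0, 0, 0.002], 0.034],
  [[0, 0, 0], [0, 0, 0], 0.034],
])

```text
time: 4.9
eef_pos: [0.5526, -0.1213, 0.2096]
tcp_rot: [0.976, -0.216, 0.001, 0.002]
contact_force: [-3.4, -4.2, 3.9]
opening: 0.441
finger_force: 26.3
```

```bash
cat >> h.py <<'E'
def padz(tag=None):
    s=cam('side');sh=cv2.cvtColor(s['image'],cv2.COLOR_RGB2HSV)
    m=cv2.inRange(sh,(8,90,60),(20,255,255));k=np.zeros_like(m);k[205:260,270:345]=m[205:260,270:345]
    cs,_=cv2.findContours(k,cv2.RETR_EXTERNAL,cv2.CHAIN_APPROX_NONE);P=np.vstack([c for c in cs if cv2.contourArea(c)>8]).reshape(-1,2)
    l=P[P[:,0].argmin()];print('pad left px',l,'bottom',P[P[:,1].argmax()])
E
python3 -c "
from h import *
padz();rel([.5516,-.1204,.216])
c=cam('side');print([np.round(proj(c,[.55,-.122,z]),1) for z in(.247,.240)])"
```

```text
pad left px [279 226] bottom [284 241]
shift tool [-0.0013 -0.0003 -0.0064] turn [ 0.004 -0.002  0.001] pos [ 0.5526 -0.1213  0.2096] F [-2.3 -5.1  5. ] t 4.95 op 0.4383735256898667 [-0.39  0.08  1.89 -0.    1.17  1.61]
[array([307.4, 223.6]), array([306.9, 226.7])]
```

The pad's left corner moved from row ~221.5 to 226, which fits about 8 mm down. I let go, then rise.

Request:
drive_tool([
  [[0, 0, 0], [0, 0, 0], 0.045],
  [[0, 0, 0], [0, 0, 0], 0.06],
  [[0, 0, 0], [0, 0, 0], 0.08],
  [[0, 0, 0], [0, 0, 0], 0.085],
  [[0, 0, 0], [0, 0, 0], 0.085],
])

```text
time: 5.62
eef_pos: [0.5525, -0.1193, 0.2083]
tcp_rot: [0.976, -0.216, -0.0, 0.0]
contact_force: [-0.1, -0.3, -0.8]
opening: 0.994
finger_force: 0.0
```

Request:
drive_tool([
  [[0, 0, 0], [0, 0, -0.02], 0.085],
  [[0, 0, 0], [0, 0, -0.03], 0.085],
  [[0, 0, 0], [0, 0, -0.03], 0.085],
  [[0, 0, 0], [0, 0, 0], 0.02],
  [[0, 0, 0], [0, 0, 0], 0.0],
])

```text
time: 6.25
eef_pos: [0.5523, -0.1193, 0.2882]
tcp_rot: [0.976, -0.216, -0.0, -0.0]
contact_force: [-0.0, -0.1, -0.9]
opening: 0.601
finger_force: 0.0
```

Request:
drive_tool([
  [[0, 0, 0], [0, 0, 0], 0.0],
  [[0, 0, 0], [0, 0, 0], 0.0],
  [[0, 0, 0], [0, 0, 0], 0.0],
])

```text
time: 6.62
eef_pos: [0.5523, -0.1193, 0.2876]
tcp_rot: [0.976, -0.216, -0.001, -0.0]
contact_force: [0.9, -0.9, -0.3]
opening: -0.002
finger_force: 0.0
```

```bash
python3 -c "
from h import *
padz();rel([.551,-.1217,.26])
a=cam('side')['image'];cv2.imwrite('pics/m3.png',cv2.resize(a[170:320,230:390],(640,600))[:,:,::-1])"
```

```text
pad left px [279 226] bottom [284 241]
shift tool [-0.0002  0.0027  0.0278] turn [0.    0.001 0.   ] pos [ 0.5524 -0.1193  0.2878] F [ 0.3 -0.2 -0.8] t 6.675 op 0.00037499381107190143 [-0.39  0.02  1.81 -0.    1.32  1.61]
```

View pics/m3.png

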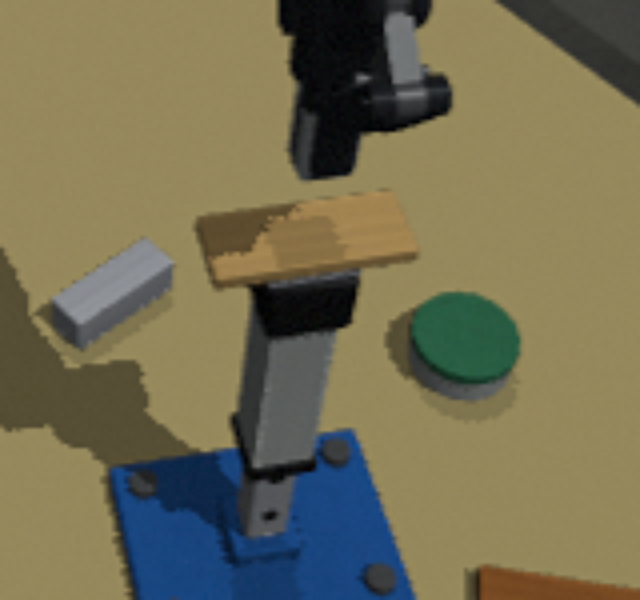

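The tube stays lowered by about 8 mm and the upper post hole is now half covered. The pad top should be near z 0.239, with contact at TCP z about 0.256. I approach with shut fingers.

Request:
drive_tool([
  [[0, 0, 0], [0, 0.0025, 0.013], 0.0],
  [[0, 0, 0], [0, 0, 0.013], 0.0],
  [[0, 0, 0], [0, 0, 0.002], 0.0],
  [[0, 0, 0], [0, 0, 0.0015], 0.0],
  [[0, 0, 0], [0, 0, 0.0015], 0.0],
])

```text
time: 7.35
eef_pos: [0.5517, -0.1217, 0.2577]
tcp_rot: [0.976, -0.216, 0.0, 0.0]
contact_force: [-0.5, 0.1, 0.1]
opening: 0.002
finger_force: 0.0
```

Request:
drive_tool([
  [[0, 0, 0], [0, 0, 0.001], 0.0],
  [[0, 0, 0], [0, 0, 0.001], 0.0],
  [[0, 0, 0], [0, 0, 0.001], 0.0],
  [[0, 0, 0], [0, 0, 0.001], 0.0],
])

```text
time: 7.85
eef_pos: [0.5516, -0.1216, 0.2546]
tcp_rot: [0.976, -0.216, 0.0, 0.0]
contact_force: [-2.4, 1.6, 6.6]
opening: -0.001
finger_force: 3.3
```

Request:
drive_tool([
  [[0, 0, 0], [0, 0, 0.0015], 0.0],
  [[0, 0, 0], [0, 0, 0.0015], 0.0],
  [[0, 0, 0], [0, 0, 0.0015], 0.0],
  [[0, 0, 0], [0, 0, 0.0015], 0.0],
])

```text
time: 8.35
eef_pos: [0.5516, -0.1217, 0.2497]
tcp_rot: [0.976, -0.216, 0.0, 0.0]
contact_force: [-3.7, 0.9, 8.9]
opening: 0.002
finger_force: 4.0
```

Request:
drive_tool([
  [[0, 0, 0], [0, 0, 0.0015], 0.0],
  [[0, 0, 0], [0, 0, 0.0015], 0.0],
  [[0, 0, 0], [0, 0, 0.0015], 0.0],
  [[0, 0, 0], [0, 0, 0.0015], 0.0],
])

```text
time: 8.85
eef_pos: [0.5516, -0.1216, 0.2436]
tcp_rot: [0.976, -0.216, 0.0, 0.0]
contact_force: [-3.5, 1.3, 8.4]
opening: -0.002
finger_force: 4.0
```

Request:
drive_tool([
  [[0, 0, 0], [0, 0, 0.001], 0.0],
  [[0, 0, 0], [0, 0, 0.001], 0.0],
  [[0, 0, 0], [0, 0, 0.001], 0.0],
  [[0, 0, 0], [0, 0, 0.001], 0.0],
])

```text
time: 9.35
eef_pos: [0.5516, -0.1217, 0.2396]
tcp_rot: [0.976, -0.216, 0.0, 0.0]
contact_force: [-3.7, 1.3, 7.3]
opening: 0.002
finger_force: 3.9
```

Request:
drive_tool([
  [[0, 0, 0], [0, 0, 0.0005], 0.0],
  [[0, 0, 0], [0, 0, 0.0005], 0.0],
  [[0, 0, 0], [0, 0, 0.0005], 0.0],
])

```text
time: 9.72
eef_pos: [0.5516, -0.1216, 0.2381]
tcp_rot: [0.976, -0.216, 0.0, 0.0]
contact_force: [-3.2, 0.9, 8.2]
opening: 0.001
finger_force: 3.9
```

Request:
drive_tool([
  [[0, 0, 0], [0, 0, 0.0005], 0.0],
  [[0, 0, 0], [0, 0, 0.0005], 0.0],
  [[0, 0, 0], [0, 0, 0.0005], 0.0],
])

```text
time: 10.1
eef_pos: [0.5516, -0.1217, 0.2366]
tcp_rot: [0.976, -0.216, 0.0, 0.0]
contact_force: [-3.7, 0.3, 7.5]
opening: -0.003
finger_force: 3.8
```

Request:
drive_tool([
  [[0, 0, 0], [0, 0, 0.0005], 0.0],
  [[0, 0, 0], [0, 0, 0.0005], 0.0],
  [[0, 0, 0], [0, 0, 0.0005], 0.0],
])

```text
time: 10.48
eef_pos: [0.5516, -0.1217, 0.2351]
tcp_rot: [0.976, -0.216, 0.0, 0.0]
contact_force: [-4.4, 1.0, 7.4]
opening: -0.003
finger_force: 4.0
```

Request:
drive_tool([
  [[0, 0, 0], [0, 0, 0.0005], 0.0],
  [[0, 0, 0], [0, 0, 0.0005], 0.0],
  [[0, 0, 0], [0, 0, 0.0005], 0.0],
])

```text
time: 10.85
eef_pos: [0.5516, -0.1217, 0.2336]
tcp_rot: [0.976, -0.216, 0.0, 0.0]
contact_force: [-3.6, 1.9, 8.0]
opening: 0.003
finger_force: 4.0
```

Request:
drive_tool([
  [[0, 0, 0], [0, 0, 0.0005], 0.0],
  [[0, 0, 0], [0, 0, 0.0005], 0.0],
  [[0, 0, 0], [0, 0, 0.0005], 0.0],
])

```text
time: 11.22
eef_pos: [0.5516, -0.1216, 0.232]
tcp_rot: [0.976, -0.216, 0.0, 0.0]
contact_force: [-3.4, 2.1, 7.8]
opening: 0.003
finger_force: 3.9
```

Request:
drive_tool([
  [[0, 0, 0], [0, 0, 0.0005], 0.0],
  [[0, 0, 0], [0, 0, 0.0005], 0.0],
  [[0, 0, 0], [0, 0, 0.0005], 0.0],
])

```text
time: 11.6
eef_pos: [0.5516, -0.1217, 0.2306]
tcp_rot: [0.976, -0.216, 0.0, 0.0]
contact_force: [-3.6, 1.4, 7.9]
opening: -0.0
finger_force: 3.8
```

Request:
drive_tool([
  [[0, 0, 0], [0, 0, 0.0005], 0.0],
  [[0, 0, 0], [0, 0, 0.0005], 0.0],
  [[0, 0, 0], [0, 0, 0.0005], 0.0],
])

```text
time: 11.98
eef_pos: [0.5516, -0.1217, 0.229]
tcp_rot: [0.976, -0.216, 0.0, 0.0]
contact_force: [-3.1, 1.4, 7.1]
opening: 0.0
finger_force: 4.0
```

Request:
drive_tool([
  [[0, 0, 0], [0, 0, 0.0005], 0.0],
  [[0, 0, 0], [0, 0, 0.0005], 0.0],
  [[0, 0, 0], [0, 0, 0.0005], 0.0],
])

```text
time: 12.35
eef_pos: [0.5516, -0.1216, 0.2275]
tcp_rot: [0.976, -0.216, 0.0, 0.0]
contact_force: [-3.7, 1.1, 7.5]
opening: -0.004
finger_force: 3.8
```

Request:
drive_tool([
  [[0, 0, 0], [0, 0, 0.0005], 0.0],
  [[0, 0, 0], [0, 0, 0.0005], 0.0],
  [[0, 0, 0], [0, 0, 0.0005], 0.0],
])

```text
time: 12.72
eef_pos: [0.5516, -0.1216, 0.2259]
tcp_rot: [0.976, -0.216, 0.0, 0.0]
contact_force: [-3.7, 0.5, 7.7]
opening: 0.002
finger_force: 3.7
```

Request:
drive_tool([
  [[0, 0, 0], [0, 0, 0.0005], 0.0],
  [[0, 0, 0], [0, 0, 0.0005], 0.0],
  [[0, 0, 0], [0, 0, 0.0005], 0.0],
])

```text
time: 13.1
eef_pos: [0.5516, -0.1216, 0.2244]
tcp_rot: [0.976, -0.216, 0.0, 0.0]
contact_force: [-4.0, 0.8, 7.9]
opening: -0.0
finger_force: 3.9
```

Request:
drive_tool([
  [[0, 0, 0], [0, 0, 0.0005], 0.0],
  [[0, 0, 0], [0, 0, 0.0005], 0.0],
  [[0, 0, 0], [0, 0, 0.0005], 0.0],
])

```text
time: 13.48
eef_pos: [0.5516, -0.1217, 0.2229]
tcp_rot: [0.976, -0.216, 0.0, 0.0]
contact_force: [-4.1, 1.6, 8.7]
opening: -0.003
finger_force: 3.9
```

Request:
drive_tool([
  [[0, 0, 0], [0, 0, 0.0005], 0.0],
  [[0, 0, 0], [0, 0, 0.0005], 0.0],
  [[0, 0, 0], [0, 0, 0.0005], 0.0],
])

```text
time: 13.85
eef_pos: [0.5516, -0.1217, 0.2204]
tcp_rot: [0.976, -0.216, 0.0, 0.0]
contact_force: [-1.4, 0.7, 3.3]
opening: -0.001
finger_force: 2.4
```

The tool dropped 2.5 mm on a 1.5 mm command and the force fell, which looks like the click. Small confirming pushes follow.

Request:
drive_tool([
  [[0, 0, 0], [0, 0, 0.0004], 0.0],
  [[0, 0, 0], [0, 0, 0.0004], 0.0],
])

```text
time: 14.1
eef_pos: [0.5516, -0.1217, 0.2188]
tcp_rot: [0.976, -0.216, 0.0, 0.0]
contact_force: [-1.8, 0.3, 4.4]
opening: -0.004
finger_force: 2.4
```

Request:
drive_tool([
  [[0, 0, 0], [0, 0, 0.0004], 0.0],
  [[0, 0, 0], [0, 0, 0.0004], 0.0],
])

```text
time: 14.35
eef_pos: [0.5516, -0.1217, 0.2185]
tcp_rot: [0.976, -0.216, 0.0, 0.0]
contact_force: [-2.7, 2.0, 8.3]
opening: 0.002
finger_force: 4.1
```

```bash
python3 - <<'E'
from h import *
rel([.5516,-.1217,.2164])
a=cam('side')['image'];b=cam('top')['image']
cv2.imwrite('pics/m4.png',np.hstack([cv2.resize(a[180:320,250:350],(400,560)),cv2.resize(b[170:226,290:330],(400,560))])[:,:,::-1])
E
```

```text
shift tool [-0.      0.      0.0021] turn [-0. -0.  0.] pos [ 0.5516 -0.1217  0.2185] F [-2.7  2.   8.3] t 14.35 op 0.002043614174205592 [-0.4   0.07  1.88 -0.    1.19  1.61]
```

View pics/m4.png

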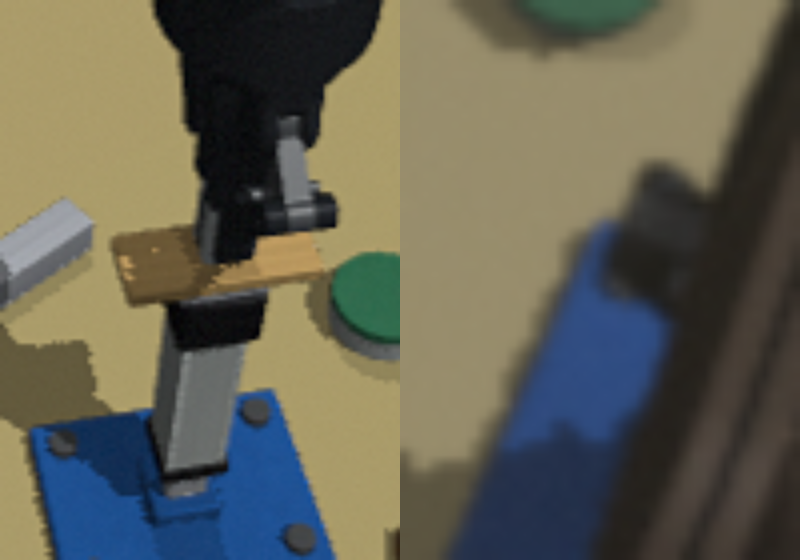

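The tube is low and the button is hidden by the arm in both views. One more small push should show whether it is at a solid stop.

Request:
drive_tool([
  [[0, 0, 0], [0, 0, 0.0004], 0.0],
  [[0, 0, 0], [0, 0, 0.0004], 0.0],
])

```text
time: 14.7
eef_pos: [0.5516, -0.1217, 0.2185]
tcp_rot: [0.976, -0.216, 0.0, 0.0]
contact_force: [-4.6, 1.9, 10.6]
opening: 0.002
finger_force: 5.3
```

Request:
drive_tool([
  [[0, 0, 0], [0, 0, 0.0005], 0.0],
  [[0, 0, 0], [0, 0, 0.0005], 0.0],
  [[0, 0, 0], [0, 0, 0], 0.0],
])

```text
time: 15.08
eef_pos: [0.5517, -0.1217, 0.2184]
tcp_rot: [0.976, -0.216, 0.0, 0.0]
contact_force: [-5.7, 1.0, 12.5]
opening: -0.0
finger_force: 6.4
```

It is at a solid stop: 12.5 N with no motion. That puts the travel at about 45 mm, inside the 27–48 mm range. Now I back off and swing clear to look at the button.

Request:
drive_tool([
  [[0, 0, 0], [0, 0, -0.01], 0.0],
  [[0, 0, 0], [0, 0, -0.04], 0.0],
  [[0, 0, 0], [0, 0, -0.06], 0.0],
  [[0, 0, 0], [0, 0.05, -0.01], 0.0],
  [[0, 0, 0], [-0.01, 0.06, 0], 0.0],
])

```text
time: 15.7
eef_pos: [0.4964, -0.218, 0.3371]
tcp_rot: [0.977, -0.215, 0.002, 0.001]
contact_force: [0.8, -1.0, -0.4]
opening: 0.001
finger_force: 0.0
```

Request:
drive_tool([
  [[0, 0, 0], [-0.01, 0.06, 0], 0.0],
  [[0, 0, 0], [-0.01, 0.06, 0], 0.0],
  [[0, 0, 0], [-0.01, 0.06, 0], 0.0],
  [[0, 0, 0], [-0.01, 0.06, 0], 0.0],
  [[0, 0, 0], [0, 0, 0], 0.0],
])

```text
time: 16.32
eef_pos: [0.3558, -0.4206, 0.3344]
tcp_rot: [0.976, -0.219, -0.001, -0.0]
contact_force: [0.0, -0.3, -1.3]
opening: -0.0
finger_force: 0.0
```

```bash
python3 - <<'E'
from h import *
rel([.5516,-.1217,.3])
c=cam('top');b=c['image'];a=cam('side')['image']
hsv=cv2.cvtColor(b,cv2.COLOR_RGB2HSV)
red=cv2.inRange(hsv,(0,150,60),(6,255,255))|cv2.inRange(hsv,(172,150,60),(180,255,255))
v,u=np.nonzero(red[180:250,285:352]);print('red px',np.c_[u+285,v+180].tolist())
y=np.array([.4226,.9063,0]);C=np.array([.551,-.1217,.22-.045+.009])
for e in(.018,.0225,.027):print(e,np.round(proj(c,C+y*e),1))
cv2.imwrite('pics/m5.png',np.hstack([cv2.resize(a[180:320,250:350],(400,560)),cv2.resize(b[185:241,300:340],(400,560),interpolation=cv2.INTER_NEAREST)])[:,:,::-1])
E
```

```text
shift tool [ 0.049  -0.354   0.0344] turn [-0.     0.001 -0.006] pos [ 0.3558 -0.4206  0.3344] F [ 0.  -0.3 -1.3] t 16.325 op -0.0002564279493852195 [-1.05 -0.04  1.78 -0.    1.4   0.96]
red px [[319, 205], [320, 205], [321, 205], [318, 206], [319, 206], [320, 206], [321, 206], [318, 207], [319, 207], [320, 207], [318, 208], [319, 208], [320, 208], [317, 209], [318, 209], [319, 209], [318, 210], [319, 210]]
0.018 [321.4 207.2]
0.0225 [319.7 206.4]
0.027 [318.1 205.6]
```

View pics/m5.png

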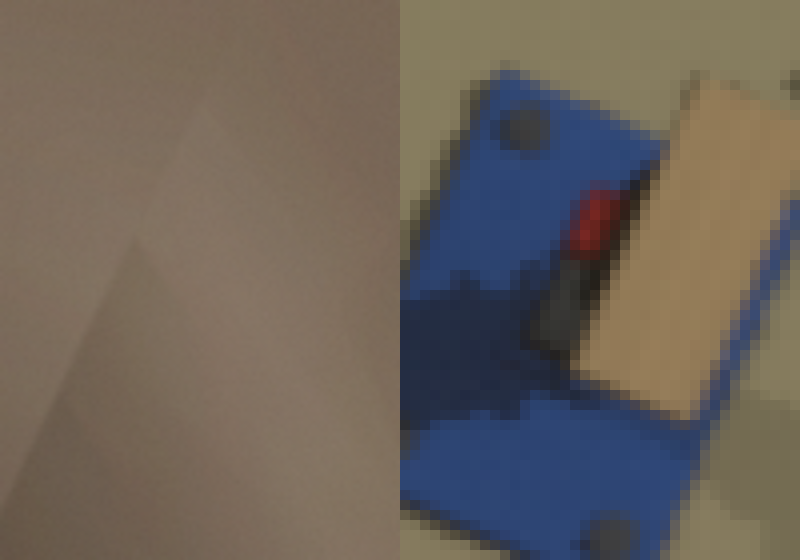

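The top view shows the red button standing about 3 px (8–9 mm) out of the collar, so it is fully out. The arm is well clear and touching nothing.

```bash
python3 -c "
from h import *
print(ctrl.sign_off())"
```

```text
the job is handed in; nothing more can be done
None
```

The work rest is lowered to the next hole, about 45 mm down: it clicked and stopped solid with at most about 14 N seen on the pad, the button is fully out again, the loose pieces were not touched, the arm is clear, and the job was handed in at about 16 s.

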